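# Put the mixed-up burner caps back on their own burners

### The arm

A 6-joint arm with a two-finger parallel gripper is mounted at the origin on the work surface. World frame = base frame: x ahead of the robot, y to its left, z up, the work surface at z = 0. Lengths are in mm, angles in rad, forces in N, time in s.
With the tool pointing down it reaches from about 425 to 950 mm from the base axis. Payload 3.5 kg.
Tool frame: the origin (TCP) lies at the very end of the fingers, on their centre line; the grasp point (between the pads) lies 19 mm behind it; y points along the fingers, x is the direction in which the jaws open and shut, and the axes are right-handed (so a half turn about y gives the same grasp; the last joint's range is limited). The gripper opens to 85 mm and grips with 20 to 120 N. Pads are 22 mm wide; open, the fingers measure 114 mm over their backs; the gripper's body (76 mm by 85 mm) begins 54 mm behind the grasp point. The pads swing forward as they close: fully open they stand 13 mm farther back than shut.
Start: joints at [-1.349, 0.286, 1.577, -0, 1.279, -0.15], TCP at [245.245, -628.857, 231.325] pointing down, gripper open.
Joint ranges: [-2.77, 2.77], [-0.9, 2.22], [0.21, 2.48], [-1.53, 4.67], [0.24, 2.81], [-2.84, 2.84]. Speed limits (rad/s): [2.79, 2.79, 3.14, 3.14, 3.14, 3.14].

### API

Orientations are given as a unit quaternion [w, x, y, z].
In Python, from plant import robot gives the robot as it stands.
- The arm moves only by the tool arm_command, never from a script. Its argument "plan" is a list of rows, each a list of 3 entries, a list of its own where there are three numbers: the shift along the tool's x, y, z in m, then the turn about the tool's y in rad, then the finger opening in m, from 0 to 0.0854. In form: [[[dx, dy, dz], yaw, grip], ...]. A call has 1 to 20 rows; each row shifts and turns the commanded pose from where the row before left it, along the tool's axes as they then stand; what a row does not reach is not made up. A row lasts 1/8 s, in which the tool goes at most 62.5 mm and 10.7 degrees, less where a joint would pass 70% of its speed; a pose out of reach is approached as far as the arm can. A call is refused whole if a number of a shift passes 0.0625 or a number of a turn 0.188, either way. A call with a gripper value outside its range is refused whole. The fingers move at their own pace and stop on an object; "force" is the grip in N (left out, the last holds). Time passes only in rows, so rows that do not move let the fingers close. It gives the time, the measured TCP pose, the force and the opening at its end, in the units of the state.
- robot.sense(): the state, without advancing time (a new reading comes with each control period).
- robot.get_image(name): name is "scene" or "top" or "wrist"; returns (picture, depth): 480x640x3 uint8, red, green, blue; 480x640 float32, mm along the optical axis (not along the pixel's ray), 0 where there is no reading.
- robot.get_calibration(name): a dict with "mtx" (3x3 intrinsics, pixels), "R" (3x3) and "t" (3): a world point X has camera coordinates R X + t. Camera axes: x right, y down, z forward; pixel columns grow to the right and rows downward; lengths in mm; the calibration is good to about 2 mm. A picture is of the moment at which its call begins: read the wrist's pose just before it. get_calibration takes no time and is no camera call; for the wrist camera it gives the pose at the moment of the call.
- robot.close_job(): hands the job in, once; it reports no verdict.
Trained networks look in the newest picture that a camera, given by its name, has taken for a name from the list of things; names that differ only in an ending like _2 or _b are one class to them, and where a whole thing is asked for, a point or a joint stands for the part that bears it (a point fixed in the world has none). Each returns a list of dicts, best first, with "p" (0 to 1); they miss things now and then, are a little off and sometimes report something else, mostly with a low value. They report only what shows in the picture. A call takes as long as a camera call. They do not tell look-alikes from the thing itself.
- robot.outline_of(camera, query): "mask" (480x640 bool, what is visible of it) and "rect" ([left, top, width, height] in pixels, round what is visible of it).
- robot.tip_of(camera, query): "pixel" ([column, row] in pixels: a listed point, or the origin of a listed thing).
The state is a dict: "t": time; "joint_pos": joint angles; "joint_vel": joint speeds; "effort": joint torques, N m; "eef_pos": TCP position; "eef_rot": TCP orientation; "force": force on the tool from outside, world axes, zero at the start; "ft_torque": the same for the moment, N m; "gripper_width": opening from 0.0 (shut) to 1.0 (fully open).
Only numpy, scipy, OpenCV 4.12 (cv2) and the standard library are available. Lean on these libraries where they do the work, as an engineer would, in place of code of your own. Each camera call takes 0.05 s, during which the arm holds its last target.

### The job

After cleaning the stove the three burner caps were put on the wrong burners: put each cap flat and well centred on the burner of its own size (small cap on the burner with the smallest drip pan, medium on the medium, large on the largest). Set one cap down flat on the cork trivet to make room while you swap them, and never lay a cap on the bare counter or in a drip pan. Leave the mug, the green bottle and the spray can standing where they are.

Things in the scene. Friction and masses are not known exactly. Their poses are not given: they have to be found in the camera images.
- cap_small: The small burner cap: a plain dark cast-iron disc, 40 mm in diameter and 16 mm thick, same diameter over its whole height but for a slightly rounded top edge. Loose. Origin at the centre of its underside, z up. At the start it sits flat on a burner of another size. The three caps are 40, 53 and 66 mm across.
- cap_medium: The medium burner cap: a plain dark cast-iron disc, 53 mm in diameter and 16 mm thick, same diameter over its whole height but for a slightly rounded top edge. Loose. Origin at the centre of its underside, z up. At the start it sits flat on a burner of another size. The three caps are 40, 53 and 66 mm across.
- cap_large: The large burner cap: a plain dark cast-iron disc, 66 mm in diameter and 16 mm thick, same diameter over its whole height but for a slightly rounded top edge. Loose. Origin at the centre of its underside, z up. At the start it sits flat on a burner of another size. The three caps are 40, 53 and 66 mm across.
- burner_small: The small burner, fixed on the counter: an upright aluminium crown 36 mm in diameter, its flat top 32 mm above the counter, in the middle of a round steel drip pan 110 mm across with a 12 mm high rim. The pans are 110, 135 and 160 mm across. Origin at the centre of its underside on the counter, z up. No recess: a cap just rests flat on the crown, its origin 32 mm above this one.
- burner_medium: The medium burner, fixed on the counter: an upright aluminium crown 49 mm in diameter, its flat top 32 mm above the counter, in the middle of a round steel drip pan 135 mm across with a 12 mm high rim. The pans are 110, 135 and 160 mm across. Origin at the centre of its underside on the counter, z up. No recess: a cap just rests flat on the crown, its origin 32 mm above this one.
- burner_large: The large burner, fixed on the counter: an upright aluminium crown 62 mm in diameter, its flat top 32 mm above the counter, in the middle of a round steel drip pan 160 mm across with a 12 mm high rim. The pans are 110, 135 and 160 mm across. Origin at the centre of its underside on the counter, z up. No recess: a cap just rests flat on the crown, its origin 32 mm above this one.
- trivet: Round cork trivet, 120 mm in diameter and 15 mm thick, fixed on the counter, empty at the start. Origin at the centre of its underside, z up; its flat top is 15 mm above the counter.
- mug: White ceramic mug, 76 mm across the rim, 90 mm high, with a handle on its +y side; a bystander that stands loose among the burners. Origin at the centre of its underside.
- soap_bottle: Green glass bottle, 56 mm in diameter, 170 mm high; a loose bystander on the far right. Origin at the centre of its underside.
- spray_can: Metal spray can, 52 mm in diameter, 160 mm high; a loose bystander on the left, near the robot. Origin at the centre of its underside.
There are look-alikes about, which are no part of the job. What is shaped like the cap_small but purple or white is not meant.

How it is judged:
By the outcome, as a careful person would: the job done as asked, in the order asked, and still so for the second after the job is handed in, with the robot touching nothing.
It also fails if it takes over 112 s, if anything falls off the work surface, if the arm or the gripper's body presses on something with over 40 N, if the wrist force passes 120 N, or if a joint passes its speed limit or range.

## Working session

There is one attempt and no reset: what is moved stays moved. The work goes in short steps, Python scripts to look and compute and a tool call to move; the robot and the scene stay as the last step left them, time stands still between calls to the robot, and variables do not carry over. Pictures are saved under pics/ and viewed, and the job is handed in when it is done.

Besides the shell and the picture viewer there is one more tool, called after "Request:" as name(argument=value, ...), one argument or row to a line, values as JSON. arm_command: Moves the arm, as the interface text tells. Its arguments: {"type":"object","properties":{"plan":{"type":"array"},"force":{"type":"number"}},"required":["plan"]}

```bash
ls; mkdir -p pics
python3 - <<'E'
from plant import robot
import cv2
s=robot.sense(); print(s)
for n in ("scene","top","wrist"):
    im,d=robot.get_image(n); cv2.imwrite(f"pics/{n}0.png",im[:,:,::-1]); c=robot.get_calibration(n); print(n,c)
E
```

```text
pics
{'t': 0.0, 'joint_pos': array([-1.34901120e+00,  2.87193427e-01,  1.57817562e+00,  5.56287907e-06,
        1.27862591e+00, -1.50014542e-01]), 'joint_vel': array([-0.00011286,  0.00027337, -0.00106744,  0.00178112,  0.00049397,
       -0.00117253]), 'effort': array([-4.18872705e-04, -4.05984342e+01, -2.92622459e+01, -1.44367082e-04,
        5.93338205e-03,  9.84098136e-07]), 'eef_pos': array([ 245.09481219, -628.21907675,  229.9294328 ]), 'eef_rot': array([ 0.58437991, -0.58321987,  0.39959033, -0.39834943]), 'force': array([-0.82524372,  0.76852399,  0.07648556]), 'ft_torque': array([-0.00120338, -0.0038006 ,  0.05975546]), 'gripper_width': 1.0012049495544995}
scene {'mtx': array([[472.62070035,   0.        , 317.41066144],
       [  0.        , 472.62070035, 238.86749241],
       [  0.        ,   0.        ,   1.        ]]), 'R': array([[-0.71435431,  0.69943441, -0.02212286],
       [ 0.47004506,  0.45617171, -0.75562227],
       [-0.51841639, -0.55018077, -0.65463391]]), 't': array([ 361.12318281, -228.43468518, 1272.02994053])}
top {'mtx': array([[519.00859193,   0.        , 319.43135689],
       [  0.        , 519.00859193, 239.86034698],
       [  0.        ,   0.        ,   1.        ]]), 'R': array([[ 0.00681867, -0.99995323,  0.00685943],
       [-0.98955825, -0.00773508, -0.1439258 ],
       [ 0.14397213, -0.00580642, -0.98956471]]), 't': array([  18.90250798,  548.60379982, 1094.29715729])}
wrist {'mtx': array([[333.18290844,   0.        , 322.0567502 ],
       [  0.        , 333.18290844, 241.14937996],
       [  0.        ,   0.        ,   1.        ]]), 'R': array([[ 0.36327311, -0.93168183, -0.0012723 ],
       [-0.89085816, -0.34775467,  0.29229852],
       [-0.27277167, -0.10505075, -0.95632628]]), 't': array([-673.18745972,  -37.66983377,  378.71797988])}
```

View pics/top0.png

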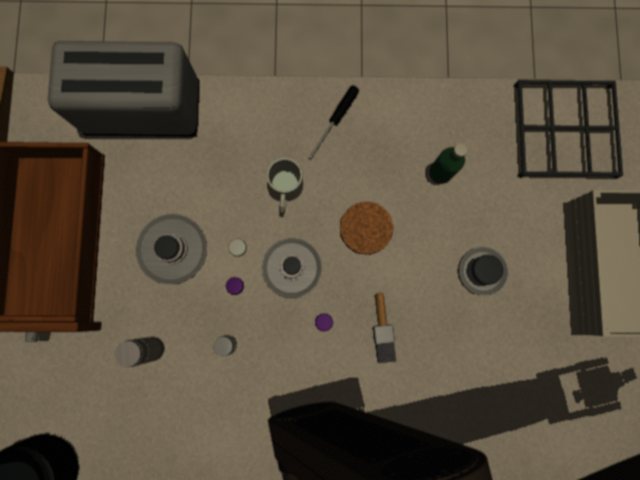

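View pics/scene0.png

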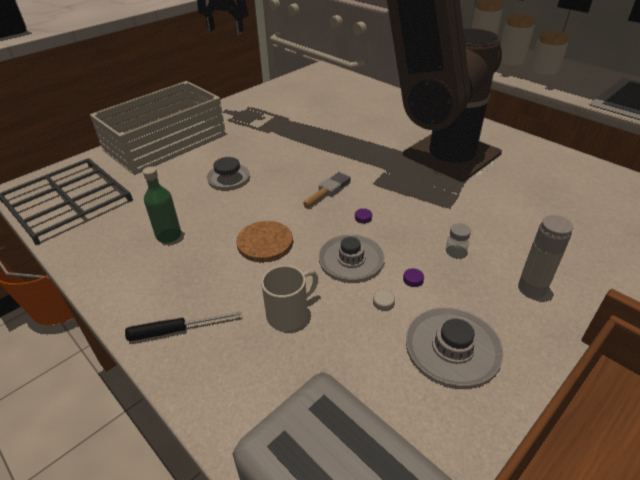

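View pics/wrist0.png

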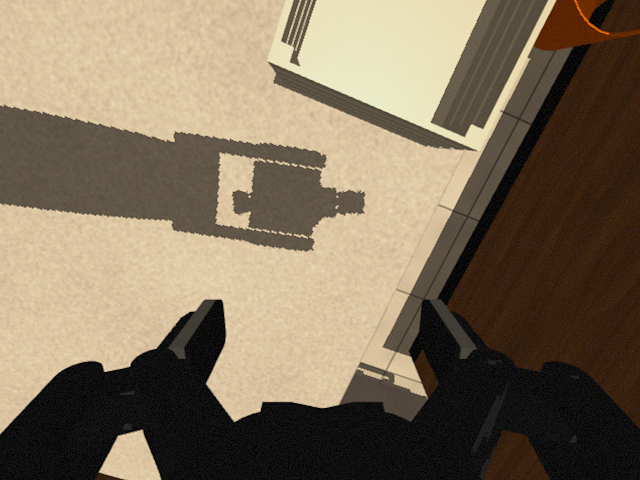

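The large cap is on the small burner (right), the small cap on the medium burner (centre) and the medium cap on the large burner (left). Next I locate them in world coordinates.

```bash
cat > h.py <<'E'
from plant import robot
import numpy as np, cv2
from scipy.spatial.transform import Rotation as Ro
def ray(cal,px):
    K,R,t=cal["mtx"],cal["R"],cal["t"]
    d=R.T@np.linalg.solve(K,np.array([px[0],px[1],1.0])); c=-R.T@t
    return c,d
def onz(cal,px,z):
    c,d=ray(cal,px); return c+d*(z-c[2])/d[2]
def proj(cal,X):
    p=cal["mtx"]@(cal["R"]@np.asarray(X,float)+cal["t"]); return p[:2]/p[2]
def tri(o):
    A=np.zeros((3,3));b=np.zeros(3)
    for c,d in o:
        d=d/np.linalg.norm(d);P=np.eye(3)-np.outer(d,d);A+=P;b+=P@c
    return np.linalg.solve(A,b)
def rot(s):
    q=s["eef_rot"]; return Ro.from_quat([q[1],q[2],q[3],q[0]]).as_matrix()
Z={"cap_small":32,"cap_medium":32,"cap_large":32,"burner_small":0,"burner_medium":0,"burner_large":0,"trivet":0,"mug":0,"soap_bottle":0,"spray_can":0}
E
python3 - <<'E'
from h import *
np.set_printoptions(precision=1,suppress=True)
print(rot(robot.sense()).round(2).tolist())
for n in ("top","scene"):
    im,d=robot.get_image(n);c=robot.get_calibration(n)
    for k,z in Z.items():
        r=robot.tip_of(n,k)
        print(n,k,[(round(q["p"],2),np.round(q["pixel"]).tolist(),onz(c,q["pixel"],z)) for q in r[:3]])
print(robot.sense()["t"])
E
```

```text
[[0.36, -0.0, 0.93], [-0.93, 0.0, 0.36], [-0.0, -1.0, 0.0]]
top cap_small [(0.84, [325.0, 322.0], array([372.,   9.,  32.])), (0.76, [237.0, 286.0], array([447.2, 200.6,  32. ])), (0.71, [478.0, 272.0], array([ 481.1, -323.6,   32. ]))]
top cap_medium [(0.82, [168.0, 246.0], array([534. , 354.9,  32. ]))]
top cap_large [(0.91, [488.0, 271.0], array([ 483.9, -346. ,   32. ]))]
top burner_small [(0.97, [482.0, 273.0], array([ 482.5, -342.3,    0. ]))]
top burner_medium [(0.96, [290.0, 269.0], array([486.8,  88.7,   0. ]))]
top burner_large [(0.89, [171.0, 250.0], array([529.5, 356. ,   0. ])), (0.24, [368.0, 225.0], array([589.4, -87.2,   0. ]))]
top trivet [(0.89, [365.0, 228.0], array([582.9, -80.6,   0. ])), (0.59, [171.0, 251.0], array([525.8, 356.1,   0. ]))]
top mug [(0.9, [286.0, 186.0], array([679.7, 100.3,   0. ])), (0.26, [289.0, 270.0], array([486.1,  90.5,   0. ]))]
top soap_bottle [(0.9, [440.0, 173.0], array([ 713.3, -255.6,    0. ])), (0.31, [364.0, 228.0], array([581.8, -77.4,   0. ]))]
top spray_can [(0.7, [155.0, 351.0], array([305.6, 381.6,   0. ]))]
scene cap_small 
[... 232 characters left out ...]
), (0.65, [451.0, 347.0], array([557.6, 363. ,  32. ]))]
scene cap_large [(0.82, [229.0, 170.0], array([ 491.8, -326.4,   32. ]))]
scene burner_small [(0.96, [230.0, 179.0], array([ 487.9, -334.3,    0. ]))]
scene burner_medium [(0.95, [354.0, 258.0], array([486.3,  88.2,   0. ])), (0.56, [228.0, 169.0], array([ 461.4, -379.3,    0. ]))]
scene burner_large [(0.6, [450.0, 347.0], array([535.1, 351. ,   0. ])), (0.5, [167.0, 238.0], array([ 724.3, -247.3,    0. ]))]
scene trivet [(0.9, [265.0, 240.0], array([576.1, -89.4,   0. ]))]
scene mug []
scene soap_bottle [(0.64, [172.0, 236.0], array([ 711.7, -247.9,    0. ]))]
scene spray_can [(0.74, [530.0, 289.0], array([316.2, 383.2,   0. ]))]
1.25
```

```bash
cat >> h.py <<'E'
def cloud(cal,d):
    v,u=np.mgrid[0:480,0:640]; K=cal["mtx"]
    P=np.stack([(u-K[0,2])/K[0,0]*d,(v-K[1,2])/K[1,1]*d,d],-1)
    W=(P-cal["t"])@cal["R"]; W[d<=0]=np.nan
    return W
def mec(pts):
    (x,y),r=cv2.minEnclosingCircle(pts.astype(np.float32)); return x,y,r
E
python3 - <<'E'
from h import *
np.set_printoptions(precision=1,suppress=True)
N={"bs":(484,-340,55),"bm":(487,88,67.5),"bl":(530,355,80),"tr":(582,-81,60)}
for n in ("top","scene"):
    im,d=robot.get_image(n);c=robot.get_calibration(n);W=cloud(c,d)
    for k,(x,y,r) in N.items():
        m=np.hypot(W[...,0]-x,W[...,1]-y)<r+20
        P=W[m]
        for lo,hi in ((5,15) if k!="tr" else (10,22),(38,56)):
            Q=P[(P[:,2]>lo)&(P[:,2]<hi)]
            if len(Q)>20: print(n,k,lo,hi,len(Q),Q.mean(0),"box",(Q.min(0)+Q.max(0))/2,np.ptp(Q,0),"mec",np.round(mec(Q[:,:2]),1),np.percentile(Q[:,2],[10,50,90]))
w=robot.get_calibration("wrist");s=robot.sense();R=rot(s)
print("cam in tool",R.T@(-w["R"].T@w["t"]-s["eef_pos"]),(w["R"]@R))
E
```

```text
top bs 5 15 820 [ 485.8 -341.5    8.9] box [ 482.  -339.2   10. ] [134.7 134.9  10. ] mec [ 484.8 -340.7   73.6] [ 5.5  8.4 12.8]
top bs 38 56 745 [ 486.9 -339.3   47.5] box [ 487.  -340.2   46.5] [65.2 64.8 16.6] mec [ 487.  -340.7   33.3] [44.5 47.8 50.6]
top bm 5 15 1629 [490.7  85.8   8.4] box [488.7  87.   10. ] [167.1 172.2  10. ] mec [487.1  88.   87.3] [ 5.5  7.7 12.5]
top bm 38 56 265 [492.4  82.7  48.2] box [492.7  82.8  46.4] [38.8 36.8 14.7] mec [493.   82.8  19.8] [45.2 48.3 51. ]
top bl 5 15 2185 [530.6 355.7   8.4] box [530.  355.7  10. ] [196.4 192.2  10. ] mec [529.8 355.7  99.1] [ 5.4  7.7 12.8]
top bl 38 56 482 [530.1 353.8  48.1] box [533.2 355.3  46.7] [56.3 53.3 17.3] mec [533.2 354.4  28.9] [45.1 48.3 51.1]
top tr 10 22 2196 [582.  -81.7  15.7] box [582.4 -82.6  15.9] [118.5 119.3  11.6] mec [582.6 -82.2  60.1] [12.8 15.7 18.5]
scene bs 5 15 346 [ 491.9 -336.9    8.8] box [ 487.6 -341.7    9.9] [106.5 109.2   9.8] mec [ 488.2 -342.3   55.4] [ 5.4  8.6 12.4]
scene bs 38 56 353 [ 492.6 -334.8   46.8] box [ 489.6 -338.9   44.7] [63.8 64.1 12.6] mec [ 490.4 -340.2   34.5] [42.2 47.5 49.5]
scene bm 5 15 997 [489.1  82.5   8.7] box [491.9  83.8  10. ] [133.7 134.3  10. ] mec [492.4  84.9  68.6] [ 5.4  8.8 12.3]
scene bm 38 56 256 [497.3  85.9  46.3] box [495.5  84.   44.5] [38.6 38.8 12.3] mec [494.7  83.7  20.1] [41.4 47.1 48.9]
scene bl 5 15 2135 [529.  355.4   8.6] box [531.8 353.8  10. ] [157.9 159.3  10. ] mec [531.3 354.2  80.8] [ 5.3  8.4 12. ]
scene bl 38 56 743 [535.3 357.   46.6] box [532.7 355.6  44.5] [52.  52.5 12.7] mec [532.2 355.6  27.3] [43.6 47.2 48.7]
scene tr 10 22 1701 [586.3 -78.4  15.1] box [584.6 -81.7  14.6] [120.5 122.3   9. ] mec [582.6 -81.6  62.3] [13.4 15.2 16.7]
cam in tool [  -1.1 -142.1   74.6] [[ 1.  -0.  -0. ]
 [-0.  -0.3 -1. ]
 [ 0.   1.  -0.3]]
```

Request:
arm_command(
  plan=[
    [[0,0,0],0.185,0.085],
    [[0,0,0],0.185,0.085],
    [[-0.018,0,0.015],0,0.085],
    [[-0.036,0,0.03],0,0.085],
    [[-0.036,0,0.03],0,0.085],
    [[-0.036,0,0.03],0,0.085],
    [[-0.036,0,0.03],0,0.085],
    [[-0.036,0,0.03],0,0.085],
    [[-0.036,0,0.03],0,0.085],
    [[-0.036,0,0.03],0,0.085],
    [[-0.018,0,0.015],0,0.085],
    [[0,0,0],0,0.085],
  ],
  force=40,
)

```text
t: 2.85
eef_pos: [485.8, -337.9, 231.4]
eef_rot: [0.502, -0.502, 0.498, -0.498]
force: [0.6, -0.7, 0.3]
gripper_width: 1.0
```

```bash
cat > w.py <<'E'
from h import *
import sys
np.set_printoptions(precision=1,suppress=True)
s=robot.sense();c=robot.get_calibration("wrist");im,d=robot.get_image("wrist")
cv2.imwrite(f"pics/{sys.argv[1]}.png",im[:,:,::-1]); R=rot(s)
print("t",s["t"],"pos",s["eef_pos"],"zaz",np.arctan2(R[1,2],R[0,2]).round(4),"down",R[:,1].round(3),"j6",s["joint_pos"][5].round(2),"F",s["force"],"g",s["gripper_width"])
W=cloud(c,d)
np.savez(f"pics/{sys.argv[1]}.npz",im=im,d=d,mtx=c["mtx"],R=c["R"],t=c["t"])
if len(sys.argv)>3:
    x,y=map(float,sys.argv[2:4])
    m=(np.hypot(W[...,0]-x,W[...,1]-y)<105)
    P=W[m]
    print("counter z",np.nanmedian(P[(np.abs(P[:,2])<5)][:,2]))
    for lo,hi in ((8,14),(38,56)):
        Q=P[(P[:,2]>lo)&(P[:,2]<hi)]
        if len(Q)>20: print(lo,hi,len(Q),Q.mean(0),"box",(Q.min(0)+Q.max(0))/2,np.ptp(Q,0),"mec",np.round(mec(Q[:,:2]),1),np.percentile(Q[:,2],[10,50,90]))
E
python3 w.py w1 488 -340
```

```text
t 2.85 pos [ 485.8 -337.9  231.4] zaz 0.008 down [ 0.  0. -1.] j6 0.78 F [ 0.6 -0.7  0.3] g 0.9996726124612646
counter z -0.3369745729383735
8 14 1680 [ 487.7 -343.    10.3] box [ 486.9 -342.4   10.9] [108.7 108.5   5.7] mec [ 487.  -342.4   54.6] [ 8.5 10.3 12. ]
38 56 3259 [ 489.1 -340.8   46.9] box [ 487.8 -340.9   43.8] [65.3 64.7 11.6] mec [ 487.7 -340.9   32.8] [45.6 47.  48.1]
```

View pics/w1.png

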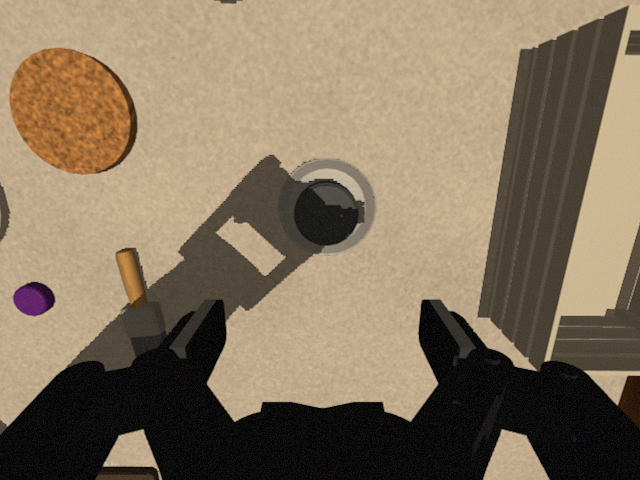

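Run:
```python
from h import *
np.set_printoptions(precision=1,suppress=True)
f=np.load("pics/w1.npz");s=robot.sense();R=rot(s)
W=cloud(f,f["d"]);T=(W-s["eef_pos"])@R
for u in (185,200,205,210,215,220,223,430,440,450):
    print(u,[ (v,T[v,u].round(0).tolist()) for v in (300,303,308,315,330,345)])
```

```text
185 [(300, [-172.0, 232.0, -116.0]), (303, [-173.0, 233.0, -121.0]), (308, [-172.0, 230.0, -126.0]), (315, [-57.0, -24.0, 8.0]), (330, [-50.0, -41.0, 12.0]), (345, [-47.0, -48.0, 11.0])]
200 [(300, [-154.0, 233.0, -116.0]), (303, [-153.0, 231.0, -120.0]), (308, [-50.0, -24.0, 11.0]), (315, [-49.0, -29.0, 11.0]), (330, [-45.0, -39.0, 11.0]), (345, [-45.0, -42.0, 6.0])]
205 [(300, [-51.0, -17.0, 11.0]), (303, [-50.0, -20.0, 11.0]), (308, [-48.0, -24.0, 11.0]), (315, [-47.0, -29.0, 11.0]), (330, [-44.0, -37.0, 9.0]), (345, [-44.0, -38.0, 4.0])]
210 [(300, [-49.0, -17.0, 11.0]), (303, [-48.0, -20.0, 11.0]), (308, [-46.0, -24.0, 11.0]), (315, [-45.0, -29.0, 11.0]), (330, [-45.0, -31.0, 6.0]), (345, [-44.0, -34.0, 1.0])]
215 [(300, [-47.0, -17.0, 11.0]), (303, [-45.0, -21.0, 12.0]), (308, [-45.0, -23.0, 11.0]), (315, [-45.0, -24.0, 8.0]), (330, [-44.0, -26.0, 3.0]), (345, [-45.0, -28.0, -3.0])]
220 [(300, [-45.0, -17.0, 11.0]), (303, [-44.0, -18.0, 10.0]), (308, [-44.0, -19.0, 8.0]), (315, [-45.0, -18.0, 5.0]), (330, [-44.0, -21.0, -1.0]), (345, [-44.0, -23.0, -7.0])]
223 [(300, [-125.0, 233.0, -116.0]), (303, [-44.0, -14.0, 8.0]), (308, [-45.0, -14.0, 6.0]), (315, [-44.0, -15.0, 3.0]), (330, [-44.0, -17.0, -3.0]), (345, [-44.0, -19.0, -9.0])]
430 [(300, [42.0, -18.0, 12.0]), (303, [42.0, -19.0, 11.0]), (308, [41.0, -23.0, 11.0]), (315, [41.0, -24.0, 8.0]), (330, [41.0, -26.0, 3.0]), (345, [41.0, -27.0, -3.0])]
440 [(300, [47.0, -18.0, 12.0]), (303, [45.0, -21.0, 12.0]), (308, [45.0, -24.0, 11.0]), (315, [43.0, -29.0, 11.0]), (330, [40.0, -37.0, 9.0]), (345, [41.0, -37.0, 4.0])]
450 [(300, [157.0, 233.0, -116.0]), (303, [158.0, 232.0, -120.0]), (308, [159.0, 233.0, -127.0]), (315, [46.0, -29.0, 11.0]), (330, [43.0, -40.0, 11.0]), (345, [40.0, -46.0, 10.0])]
```

Request:
arm_command(
  plan=[
    [[0.004,0.025,0.002],-0.008,0.085],
    [[0,0.05,0],0,0.085],
    [[0,0.05,0],0,0.085],
    [[0,0.04,0],0,0.085],
    [[0,0.025,0],0,0.085],
    [[0,0.013,0],0,0.085],
    [[0,0,0],0,0.085],
    [[0,0,0],0,0.06],
    [[0,0,0],0,0.06],
    [[0,0,0],0,0.06],
    [[0,0,0],0,0.06],
    [[0,0,0],0,0.06],
  ],
  force=40,
)

```text
t: 4.4
eef_pos: [487.8, -345.2, 30.4]
eef_rot: [0.503, -0.502, 0.496, -0.499]
force: [-1.2, 1.8, 6.4]
gripper_width: 0.749
```

```bash
python3 w.py w2
```

```text
t 4.4 pos [ 487.8 -345.2   30.4] zaz 0.01 down [ 0. -0. -1.] j6 0.78 F [-1.2  1.8  6.4] g 0.7486661202770237
```

View pics/w2.png

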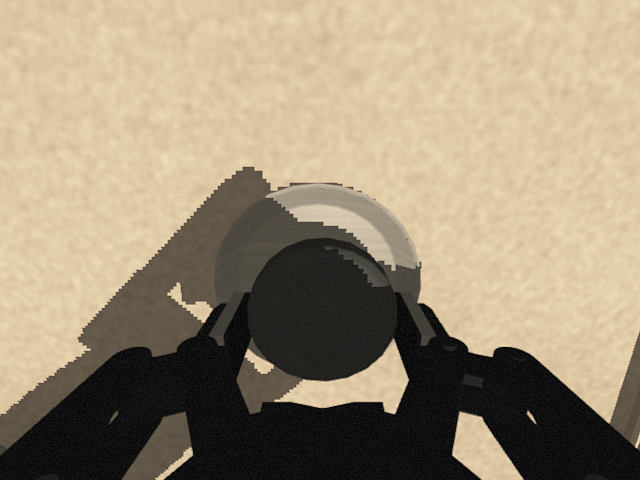

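Request:
arm_command(
  plan=[
    [[0,0,0],0,0.05],
    [[0,-0.01,0],0,0.05],
    [[0,-0.03,0],0,0.05],
    [[0,-0.03,0],0,0.05],
    [[0,-0.01,0],0,0.05],
    [[0,0,0],0,0.05],
  ],
  force=40,
)

```text
t: 5.2
eef_pos: [486.7, -344.5, 108.5]
eef_rot: [-0.502, 0.502, -0.497, 0.498]
force: [-0.2, 1.1, -3.6]
gripper_width: 0.754
```

```bash
python3 w.py w3 487 -342
python3 - <<'E'
from h import *
for i in range(3):
    s=robot.sense();print(s["t"],s["eef_pos"],s["joint_pos"])
E
```

```text
t 5.2 pos [ 486.7 -344.5  108.5] zaz 0.0098 down [ 0. -0. -1.] j6 0.78 F [-0.2  1.1 -3.6] g 0.7540868694564303
counter z -0.3078687234925501
8 14 2789 [ 509.2 -341.4   10.2] box [ 501.6 -342.2   10.9] [ 80.4 108.8   5.9] mec [ 487.2 -342.1   54.5] [ 8.6 10.2 11.8]
5.25 [ 486.17066187 -343.92575358  107.33350189] [-7.85893840e-01  2.45632577e-01  1.86799267e+00 -1.25097628e-04
  1.02945100e+00  7.75115987e-01]
5.25 [ 486.17066187 -343.92575358  107.33350189] [-7.85893840e-01  2.45632577e-01  1.86799267e+00 -1.25097628e-04
  1.02945100e+00  7.75115987e-01]
5.25 [ 486.17066187 -343.92575358  107.33350189] [-7.85893840e-01  2.45632577e-01  1.86799267e+00 -1.25097628e-04
  1.02945100e+00  7.75115987e-01]
```

View pics/w3.png

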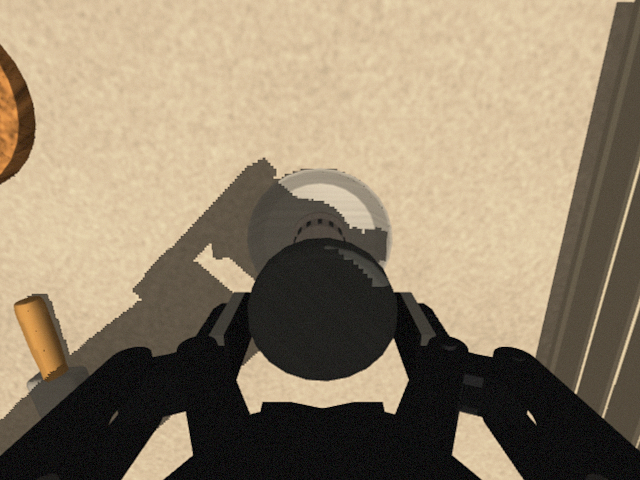

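Request:
arm_command(
  plan=[
    [[-0.017,0,0.006],0,0.05],
    [[-0.035,0,0.013],0,0.05],
    [[-0.035,0,0.013],0,0.05],
    [[-0.035,0,0.013],0,0.05],
    [[-0.035,0,0.013],0,0.05],
    [[-0.035,0,0.013],0,0.05],
    [[-0.035,0,0.013],0,0.05],
    [[-0.035,0,0.012],0,0.05],
    [[0,0.02,0],0,0.05],
    [[0,0.03,0],0,0.05],
    [[0,0.03,0],0,0.05],
    [[0,0.012,0],0,0.05],
    [[0,0,0],0,0.05],
  ],
)

```text
t: 6.88
eef_pos: [579.4, -81.4, 15.3]
eef_rot: [-0.502, 0.503, -0.498, 0.497]
force: [-1.4, 0.7, -2.6]
gripper_width: 0.756
```

```bash
python3 w.py w4
python3 - <<'E'
from h import *
f=np.load("pics/w4.npz");s=robot.sense();W=cloud(f,f["d"]);R=rot(s);T=(W-s["eef_pos"])@R
# trivet: cork colour, cap
P=W.reshape(-1,3); m=(P[:,2]>12)&(P[:,2]<18)&(np.hypot(P[:,0]-582,P[:,1]+82)<75)
print("trivet",mec(P[m][:,:2]),np.median(P[m][:,2]))
v,u=np.mgrid[0:480,0:640]
c=((u-323)**2+(v-310)**2<60**2); print("cap top z",np.nanmedian(W[c][:,2]), "cap tool y",np.nanmedian(T[c][:,1]))
E
```

```text
t 6.875 pos [579.4 -81.4  15.3] zaz 0.0096 down [-0.  0. -1.] j6 1.25 F [-1.4  0.7 -2.6] g 0.7555837054536577
trivet (582.3921508789062, -81.47663116455078, 60.22251510620117) 14.492060436506096
cap top z 32.37568510855672 cap tool y -16.401956358951853
```

View pics/w4.png

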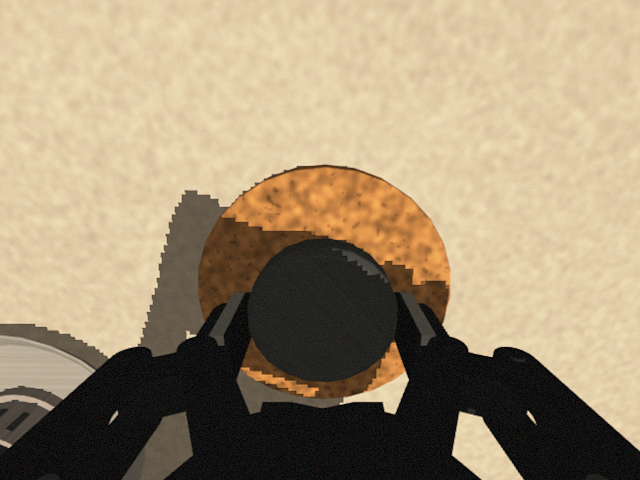

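Request:
arm_command(
  plan=[
    [[0,0.002,0],0,0.05],
    [[0,0,0],0,0.05],
  ],
)

```text
t: 7.18
eef_pos: [580.2, -81.6, 14.5]
eef_rot: [0.502, -0.502, 0.497, -0.498]
force: [-0.1, -0.9, -3.9]
gripper_width: 0.75
```

```bash
python3 w.py w5
python3 - <<'E'
from h import *
f=np.load("pics/w5.npz");W=cloud(f,f["d"])
v,u=np.mgrid[0:480,0:640]
c=((u-323)**2+(v-310)**2<60**2); print("cap top z",np.nanmedian(W[c][:,2]))
E
```

```text
t 7.175 pos [580.2 -81.6  14.5] zaz 0.0097 down [ 0. -0. -1.] j6 1.25 F [-0.1 -0.9 -3.9] g 0.7503336263154056
cap top z 31.571374449818578
```

Request:
arm_command(
  plan=[
    [[0,0.0015,0],0,0.05],
    [[0,0,0],0,0.05],
  ],
)

```text
t: 7.48
eef_pos: [580.5, -81.6, 13.4]
eef_rot: [0.503, -0.502, 0.497, -0.498]
force: [-0.5, -0.7, 0.3]
gripper_width: 0.749
```

Request:
arm_command(
  plan=[
    [[0,0,0],0,0.085],
    [[0,0,0],0,0.085],
    [[0,0,0],0,0.085],
    [[0,-0.02,0],0,0.085],
    [[0,-0.05,0],0,0.085],
    [[0,-0.05,0],0,0.085],
    [[-0.033,-0.03,-0.018],0,0.085],
    [[-0.033,0,-0.018],0,0.085],
    [[-0.033,0,-0.018],0,0.085],
    [[-0.033,0,-0.018],0,0.085],
    [[-0.033,0,-0.018],0,0.085],
    [[0,0,0],0,0.085],
    [[0,0,0],0,0.085],
  ],
)

```text
t: 9.1
eef_pos: [489.2, 82.4, 164.1]
eef_rot: [0.503, -0.502, 0.497, -0.498]
force: [0.7, 0.1, -0.0]
gripper_width: 0.996
```

```bash
python3 w.py w6 490 85;  python3 - <<'E'
from h import *
f=np.load("pics/w6.npz");W=cloud(f,f["d"]);P=W.reshape(-1,3)
m=(P[:,2]>24)&(P[:,2]<38)&(np.hypot(P[:,0]-580,P[:,1]+82)<60)
Q=P[m];print("large cap on trivet",Q.mean(0),mec(Q[:,:2]),np.percentile(Q[:,2],[5,95]))
E
```

```text
t 9.1 pos [489.2  82.4 164.1] zaz 0.0102 down [ 0. -0. -1.] j6 1.52 F [ 0.7  0.1 -0. ] g 0.9962420710320834
counter z -0.0699269791832011
8 14 3565 [495.7  84.9  10.2] box [491.5  85.1  11. ] [133.6 133.3   6. ] mec [491.   85.3  67.2] [ 8.6 10.2 11.8]
38 56 1824 [494.4  83.5  46.8] box [493.2  83.2  43.6] [39.3 39.2 11.3] mec [492.8  83.6  20. ] [45.6 47.  48. ]
large cap on trivet [581.11093293 -78.84968707  29.93803126] (580.7166748046875, -80.919677734375, 33.45166778564453) [27.77640302 31.41736155]
```

View pics/w6.png

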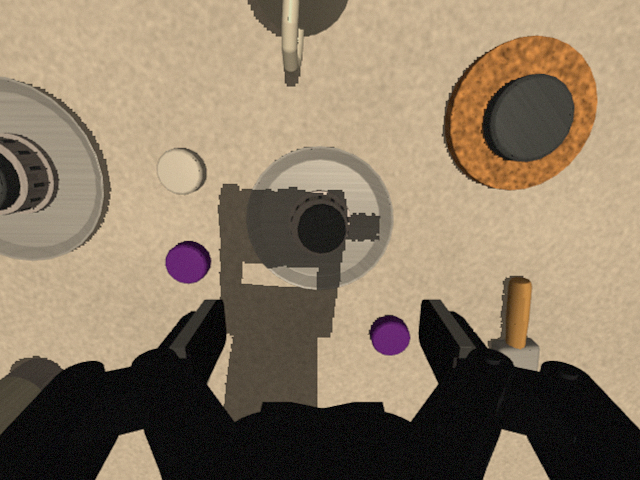

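Request:
arm_command(
  plan=[
    [[0,0.02,0.0035],-0.01,0.07],
    [[0,0.045,0],0,0.06],
    [[0,0.04,0],0,0.06],
    [[0,0.02,0],0,0.06],
    [[0,0.005,0],0,0.06],
    [[0,0,0],0,0.06],
    [[0,0,0],0,0.03],
    [[0,0,0],0,0.03],
    [[0,0,0],0,0.03],
    [[0,0,0],0,0.03],
    [[0,0,0],0,0.03],
  ],
)

```text
t: 10.52
eef_pos: [493.6, 82.5, 34.5]
eef_rot: [0.506, -0.504, 0.494, -0.496]
force: [-0.0, -0.5, 5.0]
gripper_width: 0.447
```

```bash
python3 w.py w7
```

```text
t 10.525 pos [493.6  82.5  34.5] zaz 0.02 down [ 0. -0. -1.] j6 1.51 F [-0.  -0.5  5. ] g 0.4465356818679277
```

View pics/w7.png

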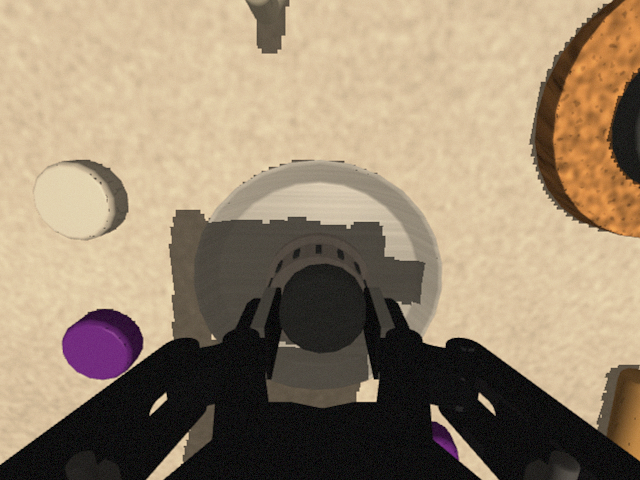

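Request:
arm_command(
  plan=[
    [[0,0,0],0,0.03],
    [[0,-0.02,0],0,0.03],
    [[0,-0.05,0],0,0.03],
    [[0.012,-0.02,0],0.02,0.03],
    [[0.03,0,-0.001],0,0.03],
    [[0.05,0,-0.001],0,0.03],
    [[0.05,0,-0.001],0,0.03],
    [[0.05,0,-0.001],0,0.03],
    [[0.05,0,-0.001],0,0.03],
    [[0.05,0,-0.001],0,0.03],
    [[0.05,0,0],0,0.03],
    [[0.05,0,0],0,0.03],
    [[0.03,0,0],0,0.03],
    [[0,0.03,0],0,0.03],
    [[0,0.02,0],0,0.03],
    [[0,0,0],0,0.03],
    [[0,0,0],0,0.03],
  ],
)

```text
t: 12.7
eef_pos: [486.6, -339.1, 73.3]
eef_rot: [0.5, -0.5, 0.5, -0.5]
force: [-1.1, -0.8, -1.1]
gripper_width: 0.445
```

```bash
cat > held.py <<'E'
import sys
from h import *
np.set_printoptions(precision=1,suppress=True)
n,bx,by=sys.argv[1],float(sys.argv[2]),float(sys.argv[3]); rad=float(sys.argv[4])
f=np.load(f"pics/{n}.npz");W=cloud(f,f["d"]);s=robot.sense();R=rot(s);T=(W-s["eef_pos"])@R
v,u=np.mgrid[0:480,0:640]
g=f["im"].max(2)
# cap top: height above TCP between
c0=((u-323)**2+(v-310)**2<25**2); h=np.nanmedian(T[c0][:,1]); zt=np.nanmedian(W[c0][:,2])
m=(np.abs(T[...,1]-h)<2.5)&(np.hypot(T[...,0],T[...,2])<rad+6)&(np.abs(T[...,0])<rad+1)
lab=cv2.connectedComponentsWithStats(m.astype(np.uint8)); k=lab[1][310,323]; mm=lab[1]==k
Q=W[mm]; QT=T[mm]
print("cap top z",zt,"tool h",h,len(Q),"ext tool",QT.min(0),QT.max(0),"mid",(QT.min(0)+QT.max(0))/2,"world mid",(Q.min(0)+Q.max(0))/2,"mec",mec(Q[:,:2]))
# plane tilt
A=np.c_[Q[:,:2]-Q[:,:2].mean(0),np.ones(len(Q))]; print("slope",np.linalg.lstsq(A,Q[:,2],rcond=None)[0][:2].round(3))
P=W[(W[...,2]>8)&(W[...,2]<14)&(np.hypot(W[...,0]-bx,W[...,1]-by)<110)]
r=float(sys.argv[5])
# rim circle fit on outermost points
from scipy.optimize import least_squares
a=np.arctan2(P[:,1]-by,P[:,0]-bx); d=np.hypot(P[:,0]-bx,P[:,1]-by)
sel=[]
for b in range(-60,60):
    i=np.where((np.round(a/np.pi*60)==b)&(d<r+8)&(d>r-14))[0]
    if len(i)>3: sel.append(i[np.argmax(d[i])])
S=P[sel]
sol=least_squares(lambda p:np.hypot(S[:,0]-p[0],S[:,1]-p[1])-p[2],[bx,by,r],loss="soft_l1")
print("pan fit",sol.x,len(S),"mec",mec(P[d<r+8][:,:2]) if len(P) else None)
E
python3 w.py w8;python3 held.py w8 487 -342 20 55
```

```text
t 12.7 pos [ 486.6 -339.1   73.3] zaz 0.0006 down [ 0. -0. -1.] j6 0.79 F [-1.1 -0.8 -1.1] g 0.445110138002816
cap top z 86.0202198409616 tool h -12.110880140203301 5492 ext tool [-20.9 -14.6 -20.1] [20.8 -9.6 19.2] mid [ -0.1 -12.1  -0.5] world mid [ 486.4 -339.3   86. ] mec (486.6981201171875, -339.4323425292969, 23.2939510345459)
slope [-0. -0.]
pan fit [ 487.3 -342.1   54.2] 83 mec (487.30120849609375, -341.92193603515625, 54.58938217163086)
```

View pics/w8.png

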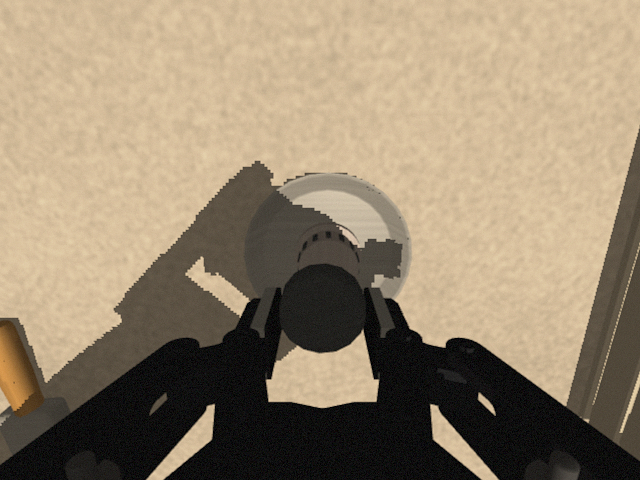

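Request:
arm_command(
  plan=[
    [[0.0027,0.01,0.001],0,0.03],
    [[0,0.017,0],0,0.03],
    [[0,0.009,0],0,0.03],
    [[0,0,0],0,0.03],
    [[0,0,0],0,0.03],
  ],
)

```text
t: 13.38
eef_pos: [487.1, -341.9, 36.4]
eef_rot: [0.5, -0.5, 0.5, -0.5]
force: [-0.1, -0.2, -0.8]
gripper_width: 0.447
```

```bash
python3 w.py w9;python3 held.py w9 487 -342 20 55
```

```text
t 13.375 pos [ 487.1 -341.9   36.4] zaz -0.0003 down [-0.  0. -1.] j6 0.79 F [-0.1 -0.2 -0.8] g 0.44745676961275804
cap top z 49.08028228127085 tool h -12.447599430789897 5524 ext tool [-21.  -14.9 -19.4] [20.9 -9.9 19.6] mid [ -0.1 -12.4   0.1] world mid [ 487.2 -341.9   49.1] mec (487.3879699707031, -341.9938049316406, 23.302297592163086)
slope [-0. -0.]
pan fit [ 487.2 -342.    54.4] 100 mec (486.8618469238281, -341.9002380371094, 54.91024398803711)
```

View pics/w9.png

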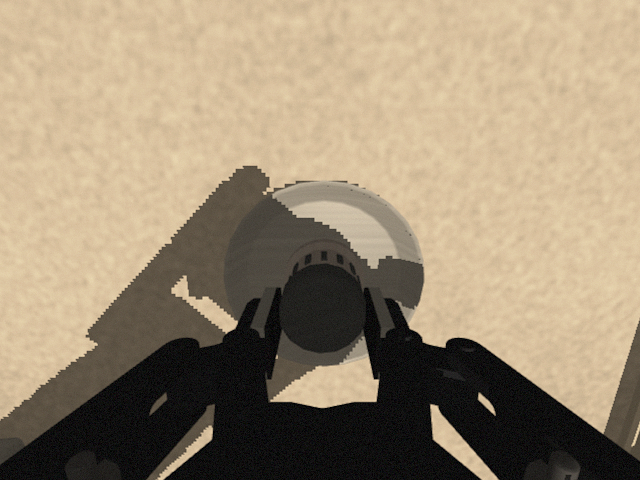

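Request:
arm_command(
  plan=[
    [[0,0.0015,0],0,0.03],
    [[0,0.0012,0],0,0.03],
    [[0,0,0],0,0.03],
  ],
)

```text
t: 13.8
eef_pos: [487.2, -342.1, 34.5]
eef_rot: [0.5, -0.5, 0.5, -0.5]
force: [-1.6, 1.6, 2.9]
gripper_width: 0.447
```

Request:
arm_command(
  plan=[
    [[0,0,0],0,0.045],
    [[0,0,0],0,0.055],
    [[0,0,0],0,0.085],
    [[0,-0.01,0],0,0.085],
    [[0,-0.04,0],0,0.085],
    [[0,-0.05,0],0,0.085],
    [[0,-0.03,0],0,0.085],
    [[0,0,0],0,0.085],
  ],
)

```text
t: 14.8
eef_pos: [488.9, -343.6, 168.6]
eef_rot: [-0.5, 0.5, -0.497, 0.503]
force: [0.7, -0.1, 0.3]
gripper_width: 0.993
```

```bash
python3 w.py w10 487 -342
```

```text
t 14.8 pos [ 488.9 -343.6  168.6] zaz -0.0001 down [ 0. -0. -1.] j6 0.79 F [ 0.7 -0.1  0.3] g 0.9929279896195842
counter z -0.2763256773622778
8 14 2643 [ 489.3 -342.6   10.2] box [ 487.1 -342.3   10.8] [109.  108.6   5.6] mec [ 487.1 -342.1   54.7] [ 8.5 10.3 11.9]
38 56 1754 [ 488.4 -341.6   46.7] box [ 487.2 -341.4   43.8] [39.3 39.2 11.5] mec [ 487.  -341.6   19.9] [45.3 47.  48. ]
```

View pics/w10.png

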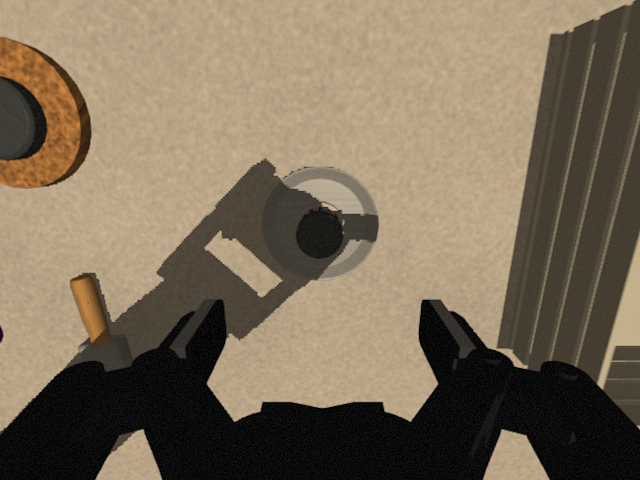

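Request:
arm_command(
  plan=[
    [[-0.025,0,0],0,0.085],
    [[-0.05,0,0.003],0,0.085],
    [[-0.055,0,0.003],0,0.085],
    [[-0.055,0,0.003],0,0.085],
    [[-0.055,0,0.003],0,0.085],
    [[-0.055,0,0.003],0,0.085],
    [[-0.055,0,0.003],0,0.085],
    [[-0.055,0,0.003],0,0.085],
    [[-0.055,0,0.004],0,0.085],
    [[-0.055,0,0.004],0,0.085],
    [[-0.055,0,0.004],0,0.085],
    [[-0.055,0,0.004],0,0.085],
    [[-0.05,0,0.004],0,0.085],
    [[-0.023,0,0.002],0,0.085],
    [[0,0,0],0,0.085],
    [[0,0,0],0,0.085],
  ],
)

```text
t: 16.85
eef_pos: [529.8, 354.7, 163.2]
eef_rot: [-0.499, 0.501, -0.5, 0.5]
force: [0.1, -0.2, 0.4]
gripper_width: 0.999
```

```bash
python3 w.py w11 530 355
```

```text
t 16.85 pos [529.8 354.7 163.2] zaz -0.0009 down [-0. -0. -1.] j6 2.0 F [ 0.1 -0.2  0.4] g 0.9993609960026096
counter z 0.517052393887796
8 14 4362 [537.3 354.5  10.2] box [531.2 355.1  11. ] [158.3 159.3   6. ] mec [531.  355.   79.8] [ 8.5 10.2 11.9]
38 56 3184 [532.  356.1  46.8] box [530.2 355.9  43.7] [52.9 51.4 11.4] mec [530.3 356.4  26.5] [45.6 47.  48. ]
```

View pics/w11.png

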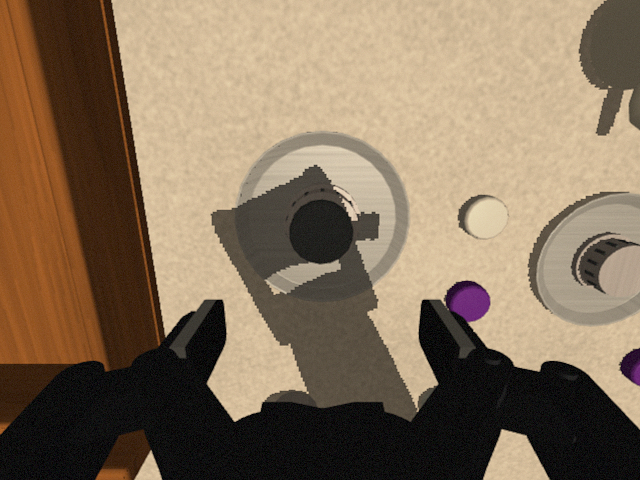

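Request:
arm_command(
  plan=[
    [[-0.001,0.02,0.0005],0,0.08],
    [[0,0.045,0],0,0.075],
    [[0,0.04,0],0,0.075],
    [[0,0.02,0],0,0.075],
    [[0,0.006,0],0,0.075],
    [[0,0,0],0,0.075],
    [[0,0,0],0,0.042],
    [[0,0,0],0,0.042],
    [[0,0,0],0,0.042],
    [[0,0,0],0,0.042],
    [[0,0,0],0,0.042],
  ],
)

```text
t: 18.27
eef_pos: [532.4, 357.6, 35.6]
eef_rot: [0.501, -0.499, 0.499, -0.501]
force: [-0.4, -1.2, 6.6]
gripper_width: 0.598
```

```bash
python3 w.py w12
```

```text
t 18.275 pos [532.4 357.6  35.6] zaz 0.0 down [ 0.  0. -1.] j6 2.0 F [-0.4 -1.2  6.6] g 0.5978484431690019
```

View pics/w12.png

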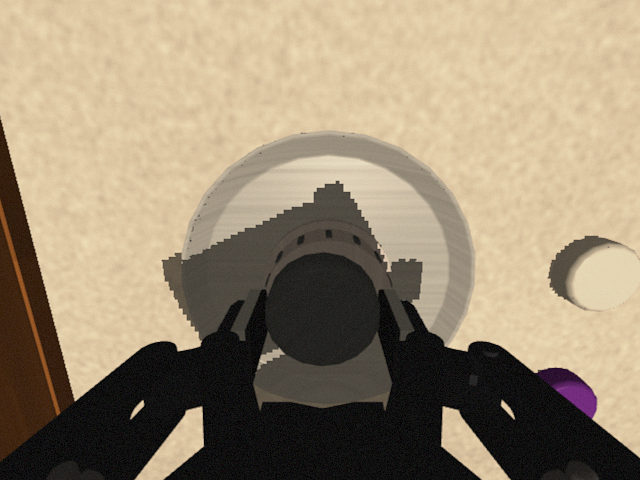

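Request:
arm_command(
  plan=[
    [[0,0,0],0,0.042],
    [[0,-0.02,0],0,0.042],
    [[0,-0.05,0],0,0.042],
    [[0.012,-0.02,-0.001],0,0.042],
    [[0.04,0,-0.006],0,0.042],
    [[0.05,0,-0.008],0,0.042],
    [[0.05,0,-0.008],0,0.042],
    [[0.05,0,-0.008],0,0.042],
    [[0.05,0,-0.008],0,0.042],
    [[0.02,0,-0.002],0,0.042],
    [[0,0.03,0],0,0.042],
    [[0,0.02,0],0,0.042],
    [[0,0,0],0,0.042],
    [[0,0,0],0,0.042],
  ],
  force=50,
)

```text
t: 20.08
eef_pos: [490.4, 85.1, 74.2]
eef_rot: [0.5, -0.5, 0.5, -0.5]
force: [0.2, 0.6, -1.6]
gripper_width: 0.591
```

```bash
python3 w.py w13;python3 held.py w13 491 85 26.5 67.5
```

```text
t 20.075 pos [490.4  85.1  74.2] zaz -0.0 down [ 0.  0. -1.] j6 1.54 F [ 0.2  0.6 -1.6] g 0.5913849514439017
cap top z 85.83207526016054 tool h -11.314696930476629 9438 ext tool [-27.5 -13.8 -27.5] [27.4 -8.8 24.5] mid [ -0.  -11.3  -1.5] world mid [489.1  85.1  85.8] mec (491.451904296875, 85.09168243408203, 28.97230339050293)
slope [-0. -0.]
pan fit [491.4  85.5  66.7] 81 mec (491.14984130859375, 85.4188232421875, 67.22823333740234)
```

View pics/w13.png

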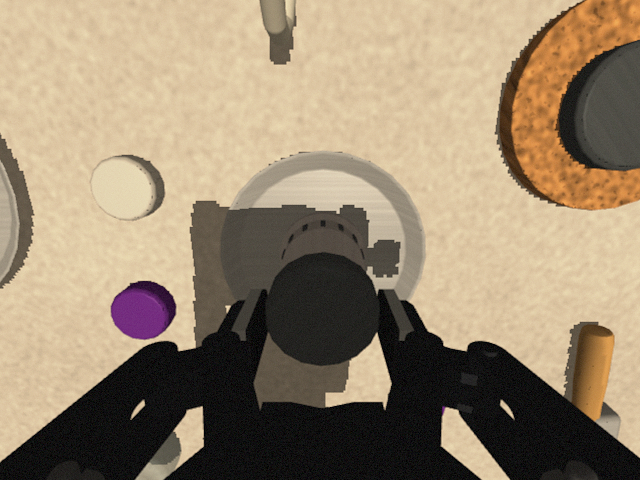

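Request:
arm_command(
  plan=[
    [[0,0.01,0.002],0,0.042],
    [[0,0.017,0],0,0.042],
    [[0,0.009,0],0,0.042],
    [[0,0,0],0,0.042],
    [[0,0,0],0,0.042],
  ],
)

```text
t: 20.75
eef_pos: [491.5, 85.0, 36.6]
eef_rot: [0.5, -0.5, 0.5, -0.5]
force: [0.3, 0.2, -1.9]
gripper_width: 0.591
```

```bash
python3 w.py w14;python3 held.py w14 491 85 26.5 67.5
```

```text
t 20.75 pos [491.5  85.   36.6] zaz -0.0002 down [-0.  0. -1.] j6 1.54 F [ 0.3  0.2 -1.9] g 0.5907475555182494
cap top z 48.165741393730194 tool h -11.500019330645827 9419 ext tool [-27.4 -14.  -27.1] [27.4 -9.  24.8] mid [  0.  -11.5  -1.2] world mid [490.4  85.   48.2] mec (492.1869812011719, 85.00263214111328, 29.138778686523438)
slope [-0. -0.]
pan fit [491.3  85.6  66.8] 103 mec (491.0324401855469, 85.6788330078125, 67.37657165527344)
```

View pics/w14.png

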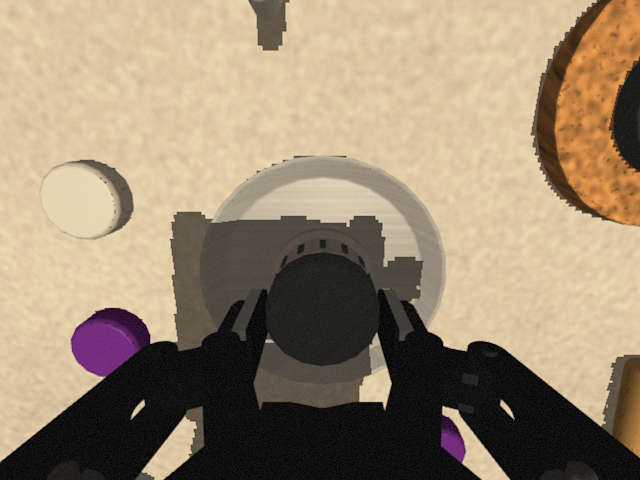

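Request:
arm_command(
  plan=[
    [[-0.0006,0.0005,0.0007],0,0.042],
    [[0,0.0014,0],0,0.042],
    [[0,0,0],0,0.042],
  ],
)

```text
t: 21.18
eef_pos: [492.7, 85.6, 35.7]
eef_rot: [-0.5, 0.5, -0.5, 0.5]
force: [-2.1, 0.4, 2.9]
gripper_width: 0.595
```

Contact shows on the force reading, so I release and rise.

Request:
arm_command(
  plan=[
    [[0,0,0],0,0.055],
    [[0,0,0],0,0.065],
    [[0,0,0],0,0.085],
    [[0,-0.01,0],0,0.085],
    [[0,-0.04,0],0,0.085],
    [[0,-0.05,0],0,0.085],
    [[0,-0.03,0],0,0.085],
    [[0,0,0],0,0.085],
  ],
)

```text
t: 22.18
eef_pos: [494.7, 85.5, 169.1]
eef_rot: [-0.502, 0.498, -0.498, 0.502]
force: [0.5, 0.6, -0.2]
gripper_width: 0.999
```

```bash
python3 w.py w15 491 85
```

```text
t 22.175 pos [494.7  85.5 169.1] zaz -0.0001 down [ 0. -0. -1.] j6 1.54 F [ 0.5  0.6 -0.2] g 0.9989367518723112
counter z -0.10173983288754958
8 14 3365 [495.   85.   10.2] box [491.4  85.   10.9] [133.1 133.5   5.8] mec [491.2  85.2  67.1] [ 8.5 10.3 11.8]
38 56 3021 [492.6  86.   46.8] box [491.3  86.1  43.8] [52.1 51.4 11.5] mec [491.   86.1  26.4] [45.6 47.  48. ]
```

View pics/w15.png

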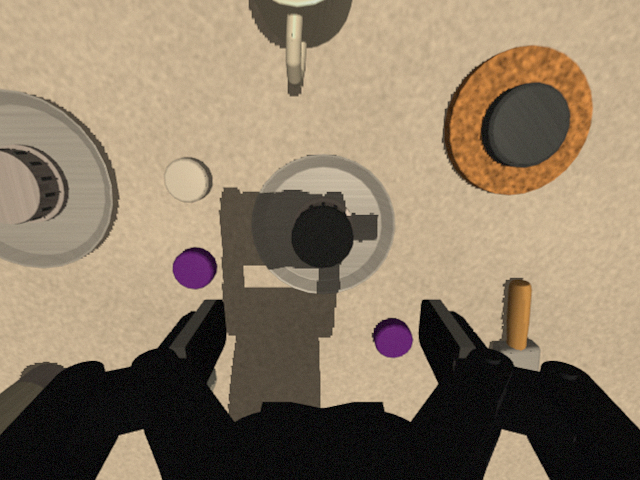

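Request:
arm_command(
  plan=[
    [[0.017,0,0.008],0,0.085],
    [[0.04,0,0.021],0,0.085],
    [[0.04,0,0.021],0,0.085],
    [[0.04,0,0.021],0,0.085],
    [[0.03,0,0.017],0,0.085],
    [[0,0,0],0,0.085],
    [[0,0,0],0,0.085],
  ],
)

```text
t: 23.1
eef_pos: [579.4, -81.6, 163.4]
eef_rot: [0.499, -0.5, 0.501, -0.499]
force: [0.7, 0.0, 0.5]
gripper_width: 0.995
```

```bash
python3 w.py w16;  python3 - <<'E'
from h import *
f=np.load("pics/w16.npz");W=cloud(f,f["d"]);P=W.reshape(-1,3)
m=(P[:,2]>24)&(P[:,2]<38)&(np.hypot(P[:,0]-580,P[:,1]+82)<60)
Q=P[m];print("large cap on trivet",Q.mean(0),mec(Q[:,:2]),np.percentile(Q[:,2],[5,50,95]))
E
```

```text
t 23.1 pos [579.4 -81.6 163.4] zaz -0.0009 down [-0.  0. -1.] j6 1.26 F [0.7 0.  0.5] g 0.9947705886598694
large cap on trivet [582.26616398 -81.15244874  29.9456561 ] (580.4646606445312, -81.27967071533203, 33.03909683227539) [28.11563553 30.05912421 31.27422709]
```

Request:
arm_command(
  plan=[
    [[0,0.025,0.001],0,0.085],
    [[0,0.05,0],0,0.085],
    [[0,0.045,0],0,0.085],
    [[0,0.022,0],0,0.085],
    [[0,0.008,0],0,0.085],
    [[0,0,0],0,0.085],
    [[0,0,0],0,0.05],
    [[0,0,0],0,0.05],
    [[0,0,0],0,0.05],
    [[0,0,0],0,0.05],
    [[0,0,0],0,0.05],
  ],
)

```text
t: 24.52
eef_pos: [583.0, -81.9, 17.6]
eef_rot: [-0.501, 0.499, -0.499, 0.501]
force: [-0.9, 1.8, 6.3]
gripper_width: 0.742
```

```bash
python3 w.py w17
```

```text
t 24.525 pos [583.  -81.9  17.6] zaz -0.0001 down [ 0. -0. -1.] j6 1.26 F [-0.9  1.8  6.3] g 0.7420833918848349
```

View pics/w17.png

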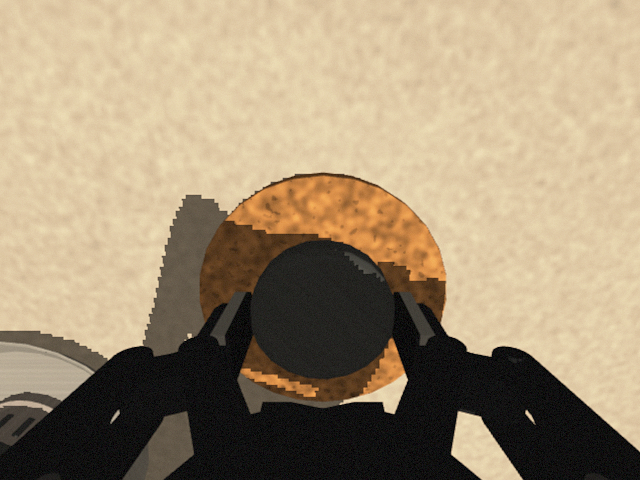

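Request:
arm_command(
  plan=[
    [[0,0,0],0,0.08],
    [[0,0,0],0,0.08],
    [[0,0.005,0],0,0.08],
    [[0,0,0],0,0.08],
    [[0,0,0],0,0.05],
    [[0,0,0],0,0.05],
    [[0,0,0],0,0.05],
    [[0,0,0],0,0.05],
  ],
)

```text
t: 25.58
eef_pos: [581.7, -81.6, 10.4]
eef_rot: [-0.5, 0.5, -0.5, 0.5]
force: [-1.0, -1.3, 0.7]
gripper_width: 0.749
```

```bash
python3 w.py w18
```

```text
t 25.575 pos [581.7 -81.6  10.4] zaz -0.0002 down [ 0. -0. -1.] j6 1.26 F [-1.  -1.3  0.7] g 0.7493564672483807
```

View pics/w18.png

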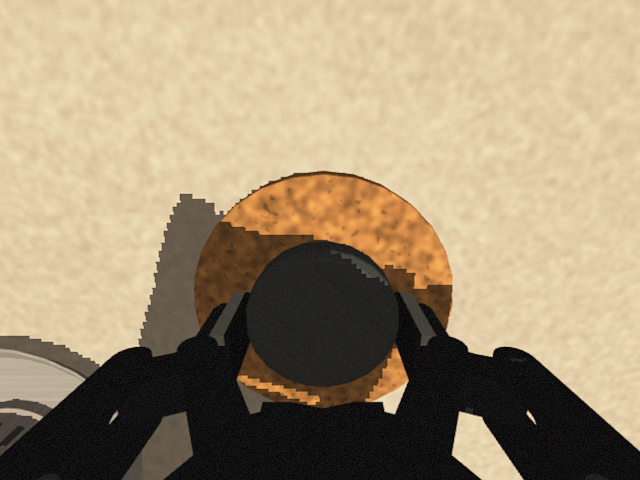

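Request:
arm_command(
  plan=[
    [[0,-0.02,0],0,0.05],
    [[0,-0.05,0],0,0.05],
    [[0,-0.035,0],0,0.05],
    [[-0.02,-0.01,-0.003],0,0.05],
    [[-0.05,0,-0.006],0,0.05],
    [[-0.05,0,-0.006],0,0.05],
    [[-0.05,0,-0.006],0,0.05],
    [[-0.05,0,-0.006],0,0.05],
    [[-0.05,0,-0.006],0,0.05],
    [[-0.05,0,-0.006],0,0.05],
    [[-0.05,0,-0.006],0,0.05],
    [[-0.04,0,-0.004],0,0.05],
    [[-0.026,0.01,-0.002],0,0.05],
    [[0,0.03,0],0,0.05],
    [[0,0.02,0],0,0.05],
    [[0,0,0],0,0.05],
    [[0,0,0],0,0.05],
  ],
)

```text
t: 27.75
eef_pos: [530.8, 354.5, 65.7]
eef_rot: [-0.5, 0.5, -0.5, 0.5]
force: [0.5, -0.2, -3.0]
gripper_width: 0.751
```

```bash
python3 w.py w19;python3 held.py w19 531 355 33 80
```

```text
t 27.75 pos [530.8 354.5  65.7] zaz -0.0007 down [ 0.  0. -1.] j6 2.0 F [ 0.5 -0.2 -3. ] g 0.751316633306149
cap top z 85.61522983820772 tool h -19.136618527493095 16319 ext tool [-34.  -21.6 -32.7] [ 33.9 -16.6  31.9] mid [ -0.  -19.1  -0.4] world mid [531.  354.6  85.6] mec (532.2559814453125, 354.6338195800781, 35.12581253051758)
slope [-0. -0.]
pan fit [531.2 355.2  79.3] 79 mec (531.1100463867188, 355.059326171875, 79.73859405517578)
```

View pics/w19.png

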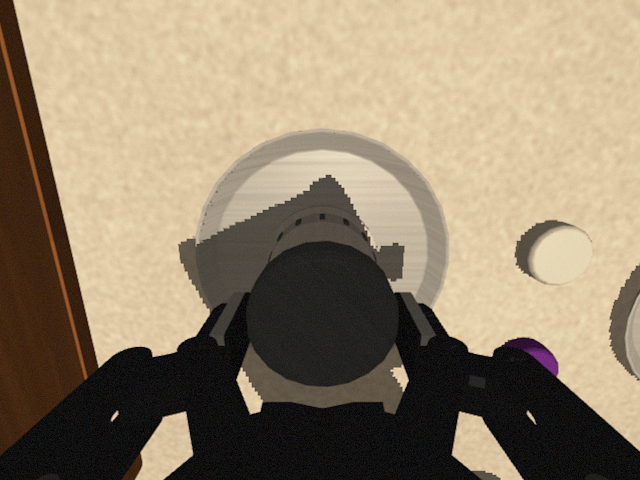

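Request:
arm_command(
  plan=[
    [[-0.0005,0.01,0],0,0.05],
    [[0,0.017,0],0,0.05],
    [[0,0.009,0],0,0.05],
    [[0,0,0],0,0.05],
    [[0,0,0],0,0.05],
  ],
)

```text
t: 28.42
eef_pos: [530.4, 355.0, 28.7]
eef_rot: [0.5, -0.5, 0.5, -0.5]
force: [-0.2, -0.6, -3.1]
gripper_width: 0.751
```

```bash
python3 w.py w20;python3 held.py w20 531 355 33 80
```

```text
t 28.425 pos [530.4 355.   28.7] zaz -0.0002 down [-0. -0. -1.] j6 2.0 F [-0.2 -0.6 -3.1] g 0.751140678401023
cap top z 48.52369062980687 tool h -19.64650549429472 16328 ext tool [-33.9 -22.1 -32.1] [ 33.8 -17.1  32.4] mid [ -0.1 -19.6   0.1] world mid [530.6 355.   48.5] mec (530.9337768554688, 355.12420654296875, 35.29292297363281)
slope [-0. -0.]
pan fit [531.6 355.2  79.1] 105 mec (531.0638427734375, 355.1686096191406, 80.01923370361328)
```

Request:
arm_command(
  plan=[
    [[0,0.001,0.0005],0,0.05],
    [[0,0.0014,0],0,0.05],
    [[0,0,0],0,0.05],
  ],
)

```text
t: 28.85
eef_pos: [531.2, 355.1, 27.5]
eef_rot: [-0.5, 0.5, -0.5, 0.5]
force: [-1.2, -0.0, 1.1]
gripper_width: 0.75
```

Request:
arm_command(
  plan=[
    [[0,0,0],0,0.07],
    [[0,0,0],0,0.078],
    [[0,0,0],0,0.085],
    [[0,-0.01,0],0,0.085],
    [[0,-0.04,0],0,0.085],
    [[0,-0.05,0],0,0.085],
    [[0,-0.04,0],0,0.085],
    [[0,0,0],0,0.085],
    [[0,0,0],0,0.085],
  ],
)

```text
t: 29.98
eef_pos: [530.7, 354.9, 166.6]
eef_rot: [-0.5, 0.5, -0.5, 0.5]
force: [-0.7, 0.7, -0.1]
gripper_width: 0.993
```

```bash
python3 w.py w21 531 355
python3 - <<'E'
from h import *
np.set_printoptions(precision=1,suppress=True)
im,d=robot.get_image("scene");cv2.imwrite("pics/scene_end.png",im[:,:,::-1])
im,d=robot.get_image("top");cv2.imwrite("pics/top_end.png",im[:,:,::-1])
E
```

```text
t 29.975 pos [530.7 354.9 166.6] zaz -0.0002 down [-0. -0. -1.] j6 2.0 F [-0.7  0.7 -0.1] g 0.9928565049302652
counter z 0.4121006684145858
8 14 4188 [537.3 354.7  10.2] box [531.1 354.8  10.9] [159.3 158.3   5.8] mec [530.8 354.9  79.9] [ 8.5 10.2 11.9]
38 56 4816 [532.9 355.7  46.9] box [530.9 355.5  43.9] [65.8 65.1 11.4] mec [531.  355.4  33. ] [45.7 47.  48. ]
```

View pics/w21.png

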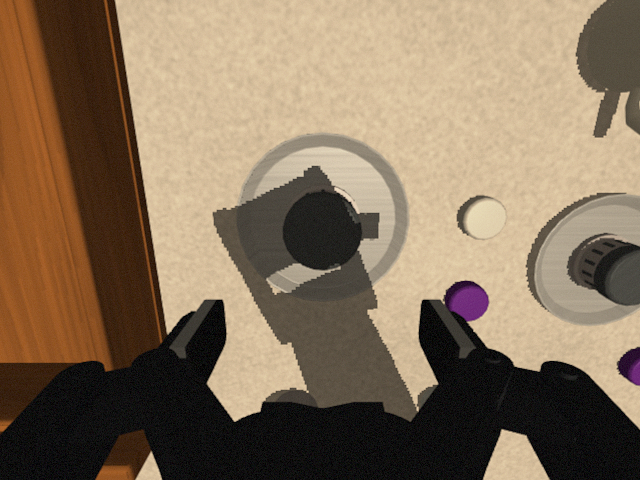

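View pics/scene_end.png

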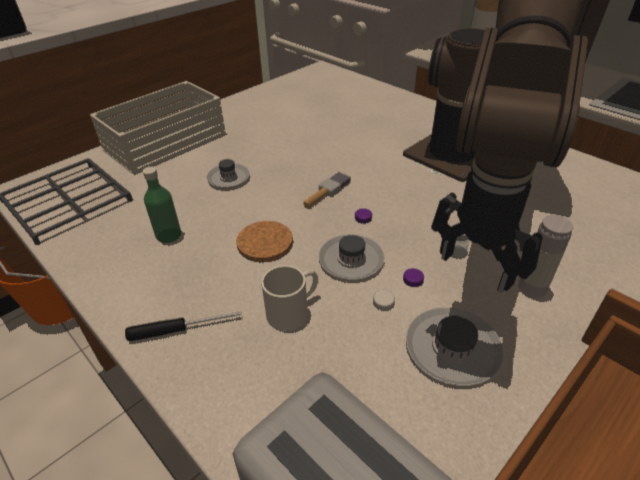

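The wrist view shows the large cap at (323,230) px, centred in the large pan. The scene view shows every cap on its own burner, the trivet empty, and the mug, bottle and can where they started. I'm handing it in.

```bash
python3 -c "
from plant import robot
print(robot.close_job())"
```

```text
the job is handed in; nothing more can be done
None
```

All three caps now sit flat on their own burners, and I handed the job in at about 30 s of the 112 s allowed.

**Order of moves:**
1. The large cap went from the small burner to the cork trivet.
2. The small cap went to the small burner.
3. The medium cap went to the medium burner.
4. The large cap went from the trivet to the large burner. My first grip on it there was shallow, so I let go, went 5 mm lower and gripped again before lifting.

**Last checks, from the wrist camera after each release:**

| Cap | Offset from pan centre | Top height (median) |
|---|---|---|
| small | about 0.6 mm | 47 mm |
| medium | about 1 mm | 47 mm |
| large | about 0.6 mm | 47 mm |

- **Height:** the nominal top height is 48 mm. The camera also read 47 mm for the caps as they first stood, so this is most likely its own offset.
- **Bystanders:** in the final scene picture the mug, green bottle and spray can look unmoved and the trivet is empty. I judged that by eye and did not measure them again.
- **Gripper:** it was open, at 167 mm, and touching nothing at hand-in.
- **Forces:** wrist forces stayed under about 10 N in every reading I took.

No check failed or disagreed.

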